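# Load a housing into the test dock through its sprung gate

## Task

Pick up the long ribbed aluminium housing (the longer of the two), lay it lengthwise on the open infeed of the test dock and push it along the lane, through the sprung gate, until it sits fully home with the switch plunger of the end stop pressed in. Feel for the end stop and press it only gently, so that its rubber buffer is not crushed; then withdraw so that the gate swings shut behind the housing. Leave the other things on the bench where they are.

Things in the scene. Friction and masses are not known exactly. Their poses are not given: they have to be found in the camera images.
- housing_mid (a point): Middle (half-way up) of the long housing: die-cast aluminium box with lengthwise ribs on top, 120 mm long (x), 50 wide (y), 42 high, smooth sides up to 36, about 0.45 kg. Ends alike; either may go in first. Starts flat on the bench, long axis within 0.5 rad of world y. A similar housing only 75 mm long lies some 15 to 20 cm away; which place is which varies.
- dock: Test dock fixed to the bench; place and yaw vary. Origin: on the bench under the middle of the gate line. x = push direction (roughly world +y), y across the lane, z up. Floor plate 6 mm thick, 110 wide, x = -150 to 280 mm. Lane 56 mm wide from x = -55 on; from x = -14 its walls stand 46 mm above the floor plate. The gate closes the lane at x = 0.
- dock_infeed (a point): Point on the infeed's floor plate, in the middle of the lane, at dock x = -95 mm, dock z = 6 mm: a good place for the middle of the housing. The infeed is open on top, with two low rails 10 mm high that flare from 95 mm apart at dock x = -145 to 56 mm apart at x = -55.
- dock_bay (a point): Middle of the lane at dock x = 115 mm, on the floor plate: from the gate to here the lane is open on top (room for the leaf and pushing fingers); beyond, a clear cover roofs it (47 to 54 mm above the floor plate). The end stop inside is set by hand: when home, the housing's front face is between dock x = 192 and 222 mm, its rear end 72 to 102. The exact place is not given: feel for it.
- gate (a joint): Gate leaf angle, rad: 0 shut, 1.5 fully open. Steel leaf 59 mm wide, 46 high, 4 thick, upright hinge at dock x = 0, y = -34.5 mm; swings only inward (dock +x), into a wall recess; hinge post 58 high. A spring shuts it (0.03 Nm shut, 0.09 Nm open; 3 to 4 N of push starts it, a few N slide past). It shuts only when housing and pusher are out of its sweep, 62 mm past the gate line.
- plunger (a joint): Travel of the brass switch plunger of the end stop, m: 0 free (standing 6 mm out of the buffer plate), 0.006 pressed flush by the housing, where it must stay (within 3 mm). About 0.4 to 0.7 N, too weak to push the housing back.
- buffer (a joint): Compression of the rubber-mounted buffer plate round the plunger, m: 0 at rest, 3 N per mm. The housing meets it when the plunger is flush. More than 0.007 m (about 21 N) crushes it.
- short_housing: Bystander: the same sort of housing but 75 mm long, 50 mm wide, 42 mm high. Origin at the centre of its underside.
- screwdriver: Bystander: screwdriver with a black handle, 170 mm long, lying between the robot and the dock. Origin at the centre of its underside.
- reel: Bystander: reel 60 mm across, 30 mm high, behind the dock. Origin at the centre of its underside.
- cover_plate: Bystander: flat aluminium plate 110 x 70 x 6 mm, left of the screwdriver. Origin at the centre of its underside.
- jar: Bystander: white jar with a black lid, 50 mm across, 70 mm high, at the back. Origin at the centre of its underside.
- bracket: Bystander: small steel angle bracket 50 x 30 x 30 mm, near the infeed on the robot's side. Origin at the centre of its underside.
- tip_pot: Bystander: dark open steel pot 60 mm across, 45 mm high, on the left. Origin at the centre of its underside.
Things that resemble listed ones, but are neither listed nor needed, are in the scene too. Leave any brown or red look-alike of the part that bears housing_mid alone.

How it is judged:
By the outcome, as a careful person would: the job done as asked, in the order asked, and still so for the second after the job is handed in, with the robot touching nothing.
It also fails if it takes over 53 s, if anything falls off the work surface, if the arm or the gripper's body presses on something with over 40 N, if the wrist force passes 120 N, or if a joint passes its speed limit or range.

## Robot

A 6-joint arm with a two-finger parallel gripper is mounted at the origin on the work surface. World frame = base frame: x ahead of the robot, y to its left, z up, the work surface at z = 0. Lengths are in m, angles in rad, forces in N, time in s.
With the tool pointing down it reaches from about 0.275 to 0.875 m from the base axis. Payload 12.5 kg.
Tool frame: the origin (TCP) lies midway between the tips of the shut fingers; the grasp point (between the pads) lies robot.grip_point_offset behind it (robot.grip_point_offset is the distance from the TCP to the grasp point, in m); y points along the fingers, x is the direction in which the jaws open and shut, and the axes are right-handed (so a half turn about y gives the same grasp; the last joint's range is limited). The gripper opens to 85 mm and grips with 20 to 120 N. Pads are 22 mm wide; open, the fingers measure 114 mm over their backs; the gripper's body (76 mm by 85 mm) begins 54 mm behind the grasp point. The pads swing forward as they close: fully open they stand 13 mm farther back than shut.
Start: joints at [1.237, 0.351, 1.652, -0, 1.139, -0.085], TCP at [0.135, 0.533, 0.194] pointing down, gripper open.
Joint ranges: [-2.75, 2.75], [-0.79, 2.1], [0.01, 2.65], [-1.57, 4.71], [0.07, 3.14], [-2.87, 2.87]. Speed limits (rad/s): [2.22, 2.22, 2.79, 3.14, 3.14, 3.14].

## Interface

Orientations are given as a unit quaternion [w, x, y, z].
In Python, from cell import robot gives the robot as it stands.
- The arm moves only by the tool carry_out, never from a script. Its argument "targets" is a list of rows, each a list of 5 numbers: the finger opening in cm, from 0 to 8.54, then the shift along the world's x, y, z in cm, then the turn about the world's z in degrees. A call has 1 to 20 rows; each row shifts and turns the commanded pose from where the row before left it; what a row does not reach is not made up. A row lasts 1/8 s, in which the tool goes at most 62.5 mm and 10.7 degrees, less where a joint would pass 70% of its speed; a pose out of reach is approached as far as the arm can. A call with a gripper value outside its range is refused whole. The fingers move at their own pace and stop on an object; "force" is the grip in N (left out, the last holds). Time passes only in rows, so rows that do not move let the fingers close. It gives the time, the measured TCP pose, the force and the opening at its end, in the units of the state.
- robot.get_state(): the state, without advancing time (a new reading comes with each control period).
- robot.get_image(name): name is "scene" or "top"; returns the picture (420x560x3 uint8, red, green, blue); there is no depth.
- robot.get_calibration(name): a dict with "camera_matrix" (3x3 intrinsics, pixels), "k1" (the pictures are not rectified: a ray, as slopes to the right and down, at radius r is drawn at 1 + k1 r^2 times it, then the intrinsics apply), "pose" (4x4, takes a point from camera to world coordinates). Camera axes: x right, y down, z forward; pixel columns grow to the right and rows downward; lengths in m; the calibration is good to about 2 mm. A picture is of the moment at which its call begins. get_calibration takes no time and is no camera call.
- robot.hand_in(): hands the job in, once; it reports no verdict.
Trained networks look in the newest picture that a camera, given by its name, has taken for a name from the list of things; names that differ only in an ending like _2 or _b are one class to them, and where a whole thing is asked for, a point or a joint stands for the part that bears it (a point fixed in the world has none). Each returns a list of dicts, best first, with "score" (0 to 1); they miss things now and then, are a little off and sometimes report something else, mostly with a low value. They report only what shows in the picture. A call takes as long as a camera call. They do not tell look-alikes from the thing itself.
- robot.boxes_of(camera, label): "centre" ([row, column] in pixels, amid what is visible of it).
- robot.cut_out(camera, label): "region" (420x560 bool, what is visible of it) and "centre" ([row, column] in pixels, amid what is visible of it).
- robot.mark_of(camera, label): "centre" ([row, column] in pixels: a listed point, or the origin of a listed thing).
The state is a dict: "clock": time; "joints": joint angles; "qvel": joint speeds; "effort": joint torques, N m; "tcp_pos": TCP position; "tcp_rot": TCP orientation; "contact_force": force on the tool from outside, world axes, zero at the start; "wrist_torque": the same for the moment, N m; "gripper_width": opening from 0.0 (shut) to 1.0 (fully open).
Only numpy, scipy, OpenCV 4.12 (cv2) and the standard library are available. Lean on these libraries where they do the work, as an engineer would, in place of code of your own. Each camera call takes 0.05 s, during which the arm holds its last target.

## Working session

There is one attempt and no reset: what is moved stays moved. The work goes in short steps, Python scripts to look and compute and a tool call to move; the robot and the scene stay as the last step left them, time stands still between calls to the robot, and variables do not carry over. Pictures are saved under pics/ and viewed, and the job is handed in when it is done.

Besides the shell and the picture viewer there is one more tool, called after "Request:" as name([rows], argument=value, ...), one row to a line, values as JSON. carry_out: Moves the arm, as the interface text tells. Its arguments: {"type":"object","properties":{"targets":{"type":"array"},"force":{"type":"number"}},"required":["targets"]}

```bash
ls; mkdir -p pics; cat > h.py <<'E'
import numpy as np, cv2
from cell import robot
def ray(cam,rc,z):
    c=robot.get_calibration(cam);K=np.array(c["camera_matrix"]);k=c["k1"];T=np.array(c["pose"])
    d=np.array([(rc[1]-K[0,2])/K[0,0],(rc[0]-K[1,2])/K[1,1]]);u=d.copy()
    for _ in range(30): u=d/(1+k*(u@u))
    v=T[:3,:3]@np.array([u[0],u[1],1]);o=T[:3,3]
    return o+v*(z-o[2])/v[2]
def proj(cam,p):
    c=robot.get_calibration(cam);K=np.array(c["camera_matrix"]);k=c["k1"];T=np.array(c["pose"])
    q=T[:3,:3].T@(np.array(p)-T[:3,3]);u=q[:2]/q[2];u=u*(1+k*(u@u))
    return [K[1,1]*u[1]+K[1,2],K[0,0]*u[0]+K[0,2]]
def snap(cam,name):
    im=robot.get_image(cam);cv2.imwrite(f"pics/{name}.png",im[:,:,::-1]);return im
E
python3 - <<'E'
from h import *
np.set_printoptions(precision=4,suppress=True)
print(robot.grip_point_offset, robot.get_state())
for c in ("scene","top"):
    print(robot.get_calibration(c)); snap(c,c+"0")
for l in ["housing_mid","short_housing","dock","dock_infeed","dock_bay"]:
    for c in ("top","scene"):
        for r in robot.mark_of(c,l): print(l,c,r["score"],np.round(r["centre"],1),ray(c,r["centre"],{"housing_mid":.021,"dock_infeed":.006,"dock_bay":.006}.get(l,0)))
E
```

```text
pics
0.0187 {'clock': 0.0, 'joints': array([ 1.2374,  0.3512,  1.6525, -0.    ,  1.1391, -0.0846]), 'qvel': array([ 0.0001, -0.0007, -0.0008,  0.    ,  0.0003,  0.0001]), 'effort': array([  0.0018, -50.6085, -29.1408,  -0.    ,   0.0044,  -0.    ]), 'tcp_pos': array([0.1353, 0.5327, 0.1936]), 'tcp_rot': array([-0.5579,  0.5584,  0.4337, -0.4344]), 'contact_force': array([-0.2184, -0.4643, -0.843 ]), 'wrist_torque': array([ 0.0072, -0.0128,  0.0149]), 'gripper_width': 0.9998464467805971}
{'camera_matrix': array([[518.3006,   0.    , 280.7293],
       [  0.    , 518.3006, 205.968 ],
       [  0.    ,   0.    ,   1.    ]]), 'k1': -0.03748824407745066, 'pose': array([[ 0.0123,  0.8229, -0.5681,  1.5598],
       [ 0.9999, -0.0136,  0.0018, -0.1346],
       [-0.0062, -0.5681, -0.823 ,  1.5379],
       [ 0.    ,  0.    ,  0.    ,  1.    ]])}
{'camera_matrix': array([[518.8048,   0.    , 286.5757],
       [  0.    , 518.8048, 202.4611],
       [  0.    ,   0.    ,   1.    ]]), 'k1': 0.02968776295253222, 'pose': array([[ 0.0082, -0.9755,  0.2197,  0.232 ],
       [-1.    , -0.009 , -0.0027, -
[... 780 characters left out ...]
hort_housing top 0.86 [171.6 315.2] [ 0.649  -0.2451  0.    ]
short_housing top 0.28 [193.5 203.2] [0.5809 0.0753 0.    ]
short_housing scene 0.91 [239.5 246.5] [ 0.6369 -0.2511  0.    ]
short_housing scene 0.48 [172.1 364.7] [ 0.348   0.1878 -0.    ]
dock top 0.6 [193.8 206.4] [0.5801 0.0662 0.    ]
dock scene 0.58 [224.9 339.3] [0.5824 0.0738 0.    ]
dock scene 0.21 [275.5 264.6] [ 0.7763 -0.1878  0.    ]
dock_infeed top 0.79 [194.9 240. ] [ 0.5763 -0.0304  0.006 ]
dock_infeed scene 0.67 [219.4 310.6] [ 0.5616 -0.0265  0.006 ]
dock_bay top 0.8 [191.1 165.6] [0.5855 0.1813 0.006 ]
dock_bay top 0.25 [195.6 205.7] [0.5734 0.067  0.006 ]
dock_bay scene 0.59 [222.8 370.6] [0.5793 0.1836 0.006 ]
```

View pics/top0.png

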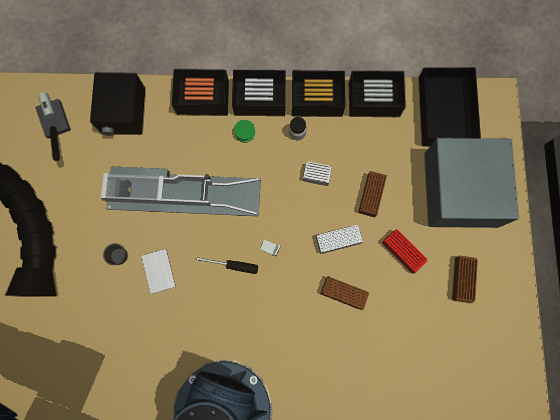

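View pics/scene0.png

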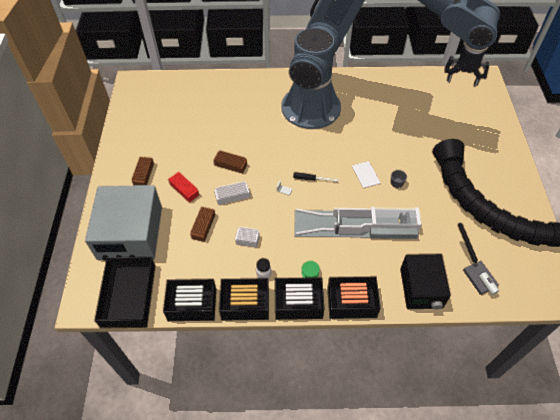

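```bash
python3 - <<'E'
import cv2
a=cv2.imread("pics/top0.png");cv2.imwrite("pics/top0c.png",cv2.resize(a[140:320,290:490],(800,720)[:2] if 0 else (660,594),interpolation=cv2.INTER_CUBIC))
cv2.imwrite("pics/top0d.png",cv2.resize(a[150:240,90:290],(800,360),interpolation=cv2.INTER_CUBIC))
E
```

```text
(no output)
```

View pics/top0c.png

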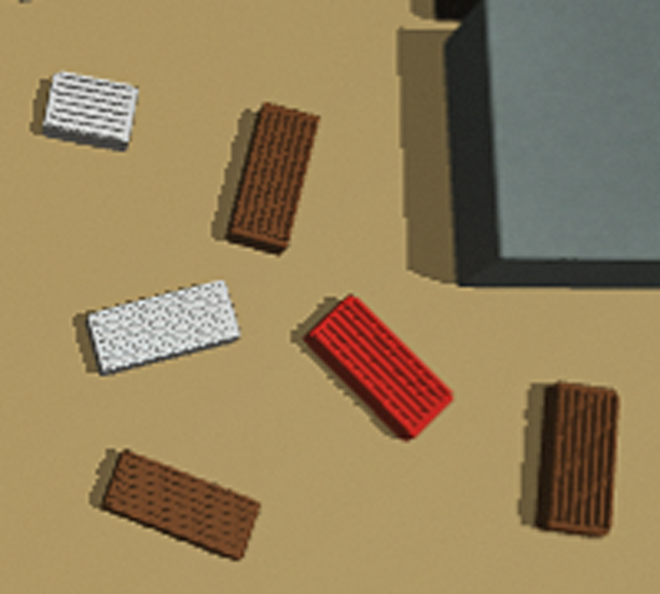

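View pics/top0d.png

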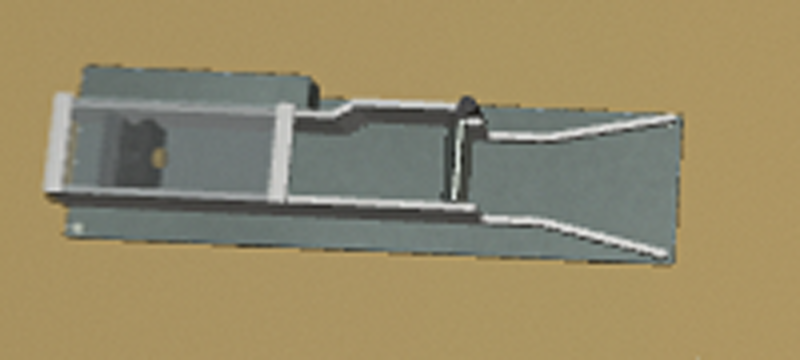

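The top picture shows the long silvery housing at about (239,342), the short one at (172,316), and brown and red decoys around them. The dock runs from the infeed end at col ~259 to the end stop at col ~130, with the hinge on the far side at (176,206). Next I'll refine the geometry.

```bash
python3 - <<'E'
from h import *
from scipy.spatial.transform import Rotation as R
np.set_printoptions(precision=4,suppress=True)
for cam in("top","scene"):
    im=cv2.cvtColor(cv2.imread(f"pics/{cam}0.png"),cv2.COLOR_BGR2HSV)
    for r in robot.cut_out(cam,"housing_mid"):
        reg=r["region"];sat=np.median(im[reg][:,1])
        pts=np.argwhere(reg)
        P=np.array([ray(cam,p,.036 if 0 else .03)[:2] for p in pts],dtype=np.float32)
        (c,s,a)=cv2.minAreaRect(P)
        print(cam,round(r["score"],2),np.round(r["centre"],1),"sat",sat,np.array(c),np.array(s),a)
        if sat<60:
            np.save(f"reg_{cam}.npy",reg)
            # top face only: bright
            m=reg&(im[:,:,2]>120)
            P=np.array([ray(cam,p,.042)[:2] for p in np.argwhere(m)],dtype=np.float32);print("  topface",cv2.minAreaRect(P))
for n,rc,z in [("br",(216.2,258.7),.006),("tr",(179.2,260.5),.006),("bl",(209.5,106.7),.006),("gate hinge",(175.5,206.5),.058),("buffer",(189.5,131.5),.03),("railR_t",(179,258.5),.016),("railR_b",(213.5,256.5),.016),("neck_t",(184,212),.016),("neck_b",(205,211),.016)]:
    print(n,ray("top",rc,z))
q=robot.get_state()["tcp_rot"];print(R.from_quat([q[1],q[2],q[3],q[0]]).as_matrix())
E
```

```text
top 0.96 [292.1 344.2] sat 163.0 [ 0.3034 -0.3188] [0.125  0.0539] 70.17524719238281
top 0.82 [195.1 373.1] sat 165.0 [ 0.5769 -0.4028] [0.0526 0.1252] 73.04170227050781
top 0.78 [252.5 402.2] sat 209.0 [ 0.4184 -0.4854] [0.1208 0.0579] 44.05339813232422Traceback (most recent call last):
  File "<stdin>", line 9, in <module>
  File "h.py", line 4, in ray
    c=robot.get_calibration(cam);K=np.array(c["camera_matrix"]);k=c["k1"];T=np.array(c["pose"])
ValueError: time passes only in moves, steps and waits
```

```bash
sed -i 's/c=robot.get_calibration(cam);/c=CAL[cam];/; 3i CAL={c:robot.get_calibration(c) for c in ("top","scene")}' h.py; sed -n 1,6p h.py; cat > m.py <<'E'
from h import *
from scipy.spatial.transform import Rotation as R
np.set_printoptions(precision=4,suppress=True)
for cam in("top","scene"):
    im=cv2.cvtColor(cv2.imread(f"pics/{cam}0.png"),cv2.COLOR_BGR2HSV)
    for r in robot.cut_out(cam,"housing_mid"):
        reg=r["region"];sat=np.median(im[reg][:,1])
        if sat>100: continue
        for nm,m in (("all",reg),("bright",reg&(im[:,:,2]>120))):
            P=np.array([ray(cam,p,.042)[:2] for p in np.argwhere(m)],dtype=np.float32)
            print(cam,nm,np.round(r["centre"],1),cv2.minAreaRect(P),P.mean(0))
for n,rc,z in [("br",(216.2,258.7),.006),("tr",(179.2,260.5),.006),("bl",(209.5,106.7),.006),("gate hinge",(175.5,206.5),.058),("buffer",(189.5,131.5),.03),("railR_t",(179,258.5),.016),("railR_b",(213.5,256.5),.016),("neck_t",(184,212),.016),("neck_b",(205,211),.016)]:
    print(n,ray("top",rc,z))
s=robot.get_state();q=s["tcp_rot"];print(s["clock"],R.from_quat([q[1],q[2],q[3],q[0]]).as_matrix())
E
python3 m.py
```

```text
import numpy as np, cv2
from cell import robot
CAL={c:robot.get_calibration(c) for c in ("top","scene")}
def ray(cam,rc,z):
    c=CAL[cam];K=np.array(c["camera_matrix"]);k=c["k1"];T=np.array(c["pose"])
    d=np.array([(rc[1]-K[0,2])/K[0,0],(rc[0]-K[1,2])/K[1,1]]);u=d.copy()
top all [237.9 343.7] ((0.4468093514442444, -0.3047623634338379), (0.055416591465473175, 0.12385614216327667), 13.504585266113281) [ 0.4468 -0.3044]
top bright [237.9 343.7] ((0.4475058317184448, -0.3076624274253845), (0.055416591465473175, 0.1178910955786705), 13.504585266113281) [ 0.4491 -0.3067]
scene all [193.2 228.9] ((0.46350011229515076, -0.30705001950263977), (0.07881926000118256, 0.12153493613004684), 11.72108268737793) [ 0.4645 -0.3074]
scene bright [193.2 228.9] ((0.4635295569896698, -0.3071918487548828), (0.07881926000118256, 0.12124523520469666), 11.72108268737793) [ 0.4642 -0.3075]
br [ 0.515  -0.0848  0.006 ]
tr [ 0.6231 -0.0878  0.006 ]
bl [0.5305 0.3432 0.006 ]
gate hinge [0.6181 0.059  0.058 ]
buffer [0.5832 0.2708 0.03  ]
railR_t [ 0.621  -0.0826  0.016 ]
railR_b [ 0.5207 -0.079   0.016 ]
neck_t [0.605 0.049 0.016]
neck_b [0.544  0.0494 0.016 ]
0.75 [[ 0.2463 -0.     -0.9692]
 [ 0.9692 -0.      0.2463]
 [-0.     -1.     -0.    ]]
```

Request:
carry_out([
  [8.5,2.6,-4,0,-5],
  [8.5,2.6,-4,0,-5],
  [8.5,2.6,-4,0,-5],
  [8.5,2.6,-4,0,-5],
  [8.5,2.6,-4,0,-5],
  [8.5,2.6,-4,0,-5],
  [8.5,2.6,-4,0,-5],
  [8.5,2.6,-4,0,-5],
  [8.5,2.6,-4,0,-5],
  [8.5,2.6,-4,0,-5],
  [8.5,0.54,-4.4,0,-1.2],
  [8.5,0.54,-4.4,0,-1.2],
  [8.5,0.54,-4.4,0,-1.2],
  [8.5,0.54,-4.4,0,-1.2],
  [8.5,0.54,-4.4,0,-1.2],
  [8.5,0.54,-4.4,0,-1.2],
  [8.5,0.54,-4.4,0,-1.2],
  [8.5,0.54,-4.4,0,-1.2],
  [8.5,0.54,-4.4,0,-1.2],
  [8.5,0.54,-4.4,0,-1.2],
], force=50)

```text
clock: 3.25
tcp_pos: [0.4494, -0.3085, 0.1943]
tcp_rot: [-0.702, 0.702, 0.084, -0.084]
contact_force: [0.9, -0.9, 0.1]
gripper_width: 0.996
```

Request:
carry_out([
  [8.5,0,0.1,-5,0],
  [8.5,0,0,-5,0],
  [8.5,0,0,-4,0],
  [8.5,0,0,-2.5,0],
  [8.5,0,0,-1.9,0],
  [8.5,0,0,0,0],
  [4,0,0,0,0],
  [4,0,0,0,0],
  [4,0,0,0,0],
  [4,0,0,0,0],
  [4,0,0,0,0],
  [4,0,0,0,0],
])

```text
clock: 4.75
tcp_pos: [0.4494, -0.3059, 0.0102]
tcp_rot: [0.702, -0.702, -0.085, 0.085]
contact_force: [-0.3, 0.5, 0.2]
gripper_width: 0.467
```

```bash
python3 - <<'E'
from h import *
snap("top","top1");snap("scene","scene1")
a=cv2.imread("pics/top1.png");b=cv2.imread("pics/scene1.png")
cv2.imwrite("pics/c1.png",np.hstack([cv2.resize(a[180:300,290:410],(400,400)),cv2.resize(b[130:250,170:290],(400,400))]))
print(robot.get_state())
E
```

```text
{'clock': 4.85, 'joints': array([-6.83347835e-01,  5.98285533e-01,  1.79741091e+00, -3.61056830e-05,
        7.45916717e-01, -9.23247839e-01]), 'qvel': array([ 8.16492187e-05,  1.32774817e-03, -2.68023509e-03,  1.16137165e-03,
       -7.75515726e-04, -1.24264423e-03]), 'effort': array([ 1.95894703e-03, -5.56419110e+01, -2.04773211e+01, -1.36163690e-04,
        1.15047907e-03,  1.12021240e-05]), 'tcp_pos': array([ 0.44939653, -0.30595012,  0.01018159]), 'tcp_rot': array([-0.70202403,  0.70202562,  0.08461225, -0.08463479]), 'contact_force': array([0.91342948, 0.00561257, 0.17706018]), 'wrist_torque': array([-0.01123579, -0.00709536, -0.00069504]), 'gripper_width': 0.46965390898432363}
```

View pics/c1.png

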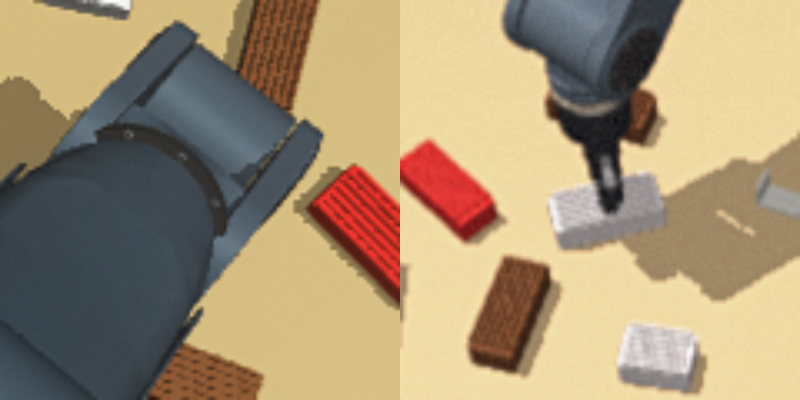

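Holding near the middle, but the opening reads 40 mm, which is the value I commanded. I'll command it tighter to check that it's really gripping.

Request:
carry_out([
  [1,0,0,0,0],
  [1,0,0,0,0],
  [1,0,0,0,0],
  [1,0,0,0,0],
], force=60)

```text
clock: 5.35
tcp_pos: [0.4494, -0.3059, 0.0102]
tcp_rot: [0.702, -0.702, -0.085, 0.085]
contact_force: [-0.4, 0.4, 1.0]
gripper_width: 0.12
```

```bash
python3 - <<'E'
from h import *
snap("top","top2");snap("scene","scene2")
b=cv2.imread("pics/scene2.png")
cv2.imwrite("pics/c2.png",cv2.resize(b[140:240,180:300],(720,600),interpolation=cv2.INTER_CUBIC))
print(proj("scene",[.4494,-.3059,.0102]),proj("scene",[.449,-.307,.042]))
E
```

```text
[np.float64(194.0236017662205), np.float64(232.5899213996343)] [np.float64(188.74310231659229), np.float64(231.55833582222954)]
```

View pics/c2.png

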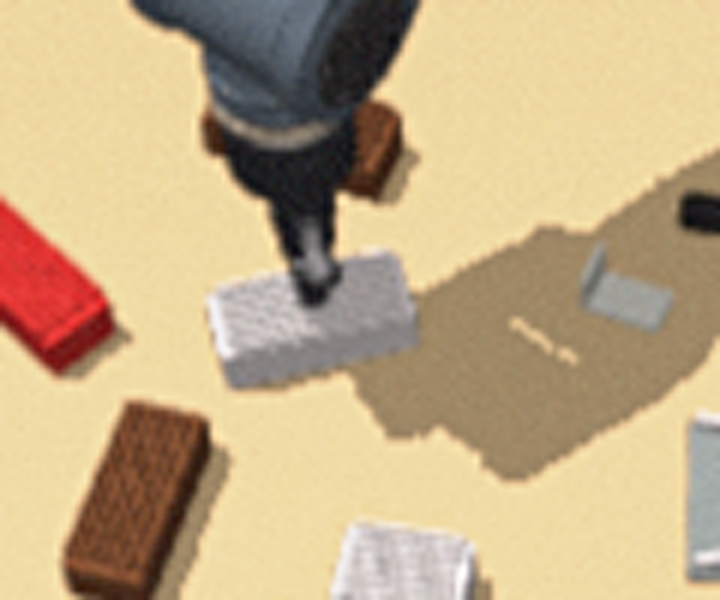

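View pics/top2.png

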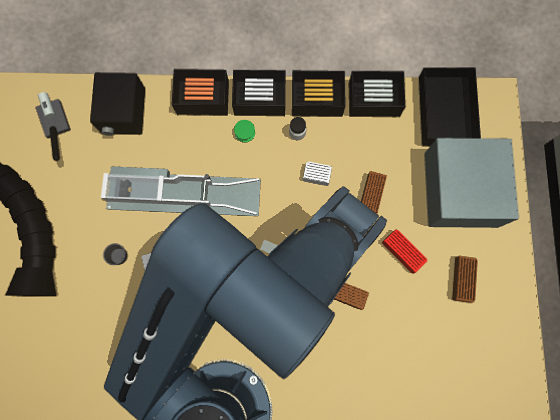

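```bash
python3 - <<'E'
from h import *
ims=[cv2.resize(cv2.imread(f"pics/scene{i}.png")[160:220,195:275],(400,300),interpolation=cv2.INTER_CUBIC) for i in (0,1,2)]
cv2.imwrite("pics/c3.png",np.vstack([np.hstack(ims[:2]),np.hstack([ims[2],ims[2]])]))
for c in ((.0),(.042,)):
    pass
a=np.radians(13.5)
for z in (.0,.042):
  for sx in(-1,1):
    for sy in(-1,1):
      p=np.array([.449,-.307])+sx*.025*np.array([np.cos(a),np.sin(a)])+sy*.06*np.array([-np.sin(a),np.cos(a)])
      r=np.array(proj("scene",[*p,z])); print(z,sx,sy,r.round(1),"crop",((r-[160,195])*5).round(0))
E
```

```text
0.0 -1 -1 [193.5 215.2] crop [168. 101.]
0.0 -1 1 [187.  247.1] crop [135. 261.]
0.0 1 -1 [204.4 217.6] crop [222. 113.]
0.0 1 1 [197.6 250. ] crop [188. 275.]
0.042 -1 -1 [186.7 213.9] crop [133.  94.]
0.042 -1 1 [180.1 246.4] crop [100. 257.]
0.042 1 -1 [197.6 216.3] crop [188. 107.]
0.042 1 1 [190.8 249.3] crop [154. 272.]
```

View pics/c3.png

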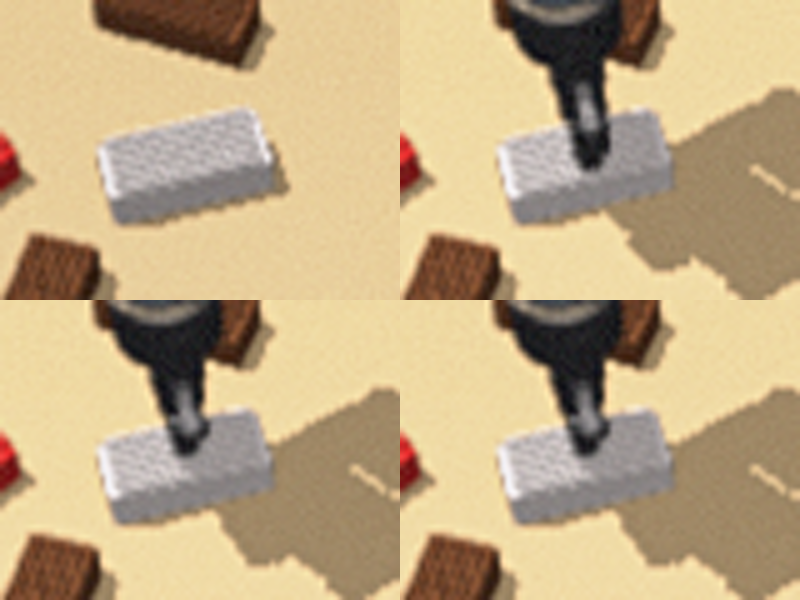

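```bash
python3 - <<'E'
from h import *
im=cv2.imread("pics/scene0.png")
d=np.array([.2463,.9692,0])
c=np.array([.1353,.5327,.1936])
pts=[c, c+[0,0,.013]+d*.0427,c+[0,0,.013]-d*.0427,c+[0,0,.05]]
o=cv2.resize(im[20:120,400:540],(784,560),interpolation=cv2.INTER_CUBIC)
for p in pts:
    r=proj("scene",p);print(r)
    cv2.circle(o,(int((r[1]-400)*5.6),int((r[0]-20)*5.6)),4,(0,0,255),-1)
cv2.imwrite("pics/c4.png",o)
E
```

```text
[np.float64(93.75312989516561), np.float64(457.5829843314408)]
[np.float64(93.04227108059635), np.float64(470.2266514597626)]
[np.float64(89.25817551890611), np.float64(446.8857430372726)]
[np.float64(83.55686960556169), np.float64(461.2805983601821)]
```

View pics/c4.png

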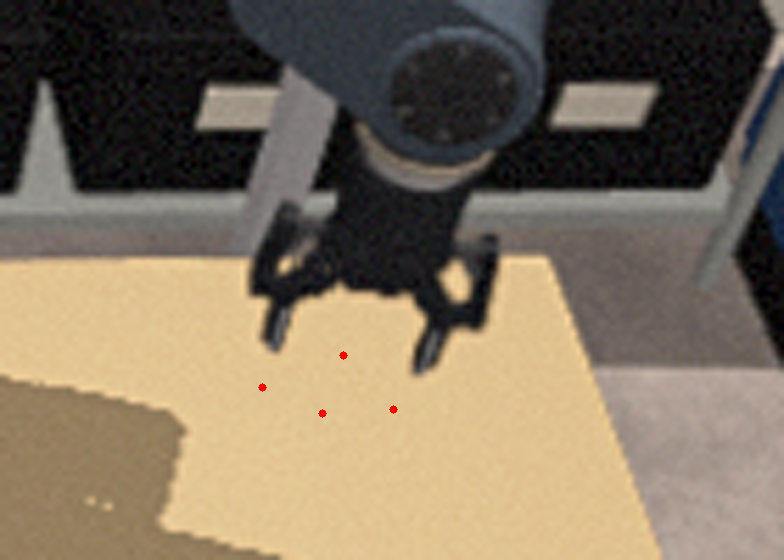

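The pictures show the fingers closed above the housing top with no force. Projecting the start pose also shows the fingertips about 33 mm higher than the reported TCP, with no clear sideways offset. So the reported z is about 33 mm too low. I'll open the gripper, then go down in small steps and watch the force.

Request:
carry_out([
  [8.5,0,0,1.5,0],
  [8.5,0,0,0,0],
  [8.5,0,0,0,0],
  [8.5,0,0,0,0],
  [8.5,0,0,0,0],
  [8.5,0,0,-1.5,0],
  [8.5,0,0,-0.5,0],
  [8.5,0,0,-0.5,0],
  [8.5,0,0,0,0],
])

```text
clock: 6.58
tcp_pos: [0.4492, -0.3058, -0.0003]
tcp_rot: [0.702, -0.702, -0.084, 0.085]
contact_force: [1.2, 0.3, 0.6]
gripper_width: 0.996
```

```bash
python3 - <<'E'
from h import *
snap("scene","scene3")
b=cv2.imread("pics/scene3.png")
cv2.imwrite("pics/c5.png",cv2.resize(b[140:240,180:300],(720,600),interpolation=cv2.INTER_CUBIC))
E
```

```text
(no output)
```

View pics/c5.png

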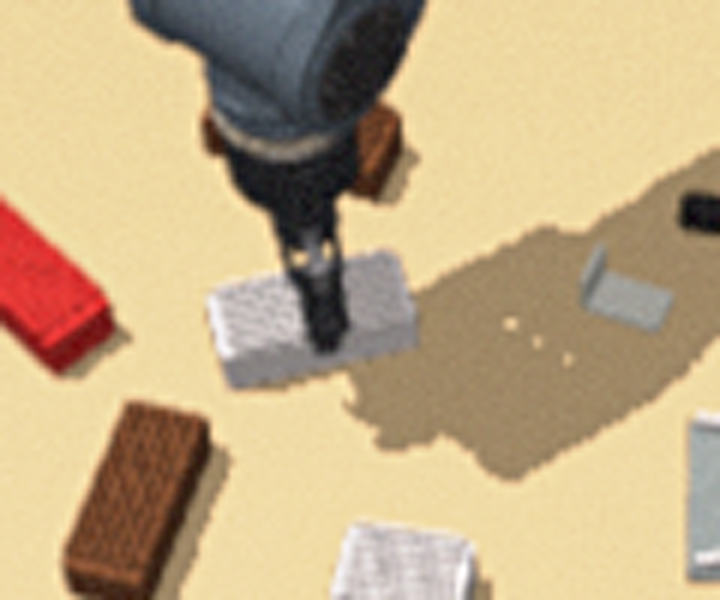

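Request:
carry_out([
  [8.5,0,0,-0.7,0],
  [8.5,0,0,-0.7,0],
  [8.5,0,0,-0.6,0],
  [8.5,0,0,0,0],
])

```text
clock: 7.12
tcp_pos: [0.4491, -0.3057, -0.0204]
tcp_rot: [0.702, -0.702, -0.084, 0.085]
contact_force: [0.3, -0.6, -0.3]
gripper_width: 0.994
```

```bash
python3 - <<'E'
from h import *
snap("scene","scene4")
b=cv2.imread("pics/scene4.png")
cv2.imwrite("pics/c6.png",cv2.resize(b[160:220,195:275],(800,600),interpolation=cv2.INTER_CUBIC))
E
```

```text
(no output)
```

View pics/c6.png

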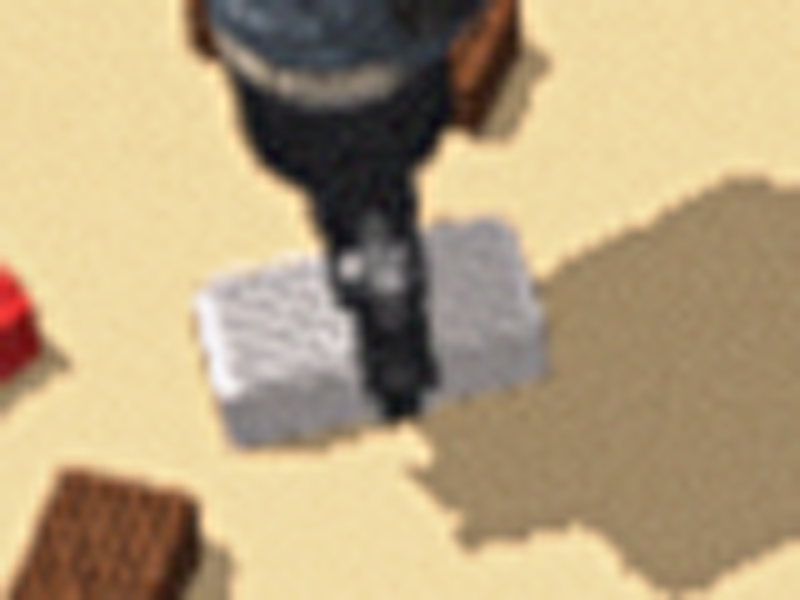

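Request:
carry_out([
  [8.5,0,0,-0.2,0],
  [3,0,0,0,0],
  [3,0,0,0,0],
  [3,0,0,0,0],
  [3,0,0,0,0],
  [3,0,0,0,0],
  [3,0,0,0,0],
], force=60)

```text
clock: 8.05
tcp_pos: [0.4497, -0.306, -0.0213]
tcp_rot: [-0.702, 0.702, 0.085, -0.084]
contact_force: [-1.0, 0.9, 6.1]
gripper_width: 0.575
```

Request:
carry_out([
  [3,0,0,1,0],
  [3,0,0,3,0],
  [3,0,0,4,0],
  [3,0,0,3,0],
  [3,2,4.5,0,-2.6],
  [3,2,4.5,0,-2.6],
  [3,2,4.5,0,-2.6],
  [3,2,4.5,0,-2.6],
  [3,2,4.5,0,-2.6],
  [3,2.2,5,0,-2.7],
  [3,0,0,0,0],
  [3,0,0,0,0],
])

```text
clock: 9.55
tcp_pos: [0.5708, -0.031, 0.0881]
tcp_rot: [-0.707, 0.707, -0.012, 0.011]
contact_force: [-0.1, -0.2, -4.8]
gripper_width: 0.568
```

```bash
python3 - <<'E'
from h import *
snap("scene","scene5");snap("top","top5")
a=cv2.imread("pics/top5.png");b=cv2.imread("pics/scene5.png")
cv2.imwrite("pics/c7.png",np.hstack([cv2.resize(a[140:260,170:290],(400,400)),cv2.resize(b[140:260,260:380],(400,400))]))
E
```

```text
(no output)
```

View pics/c7.png

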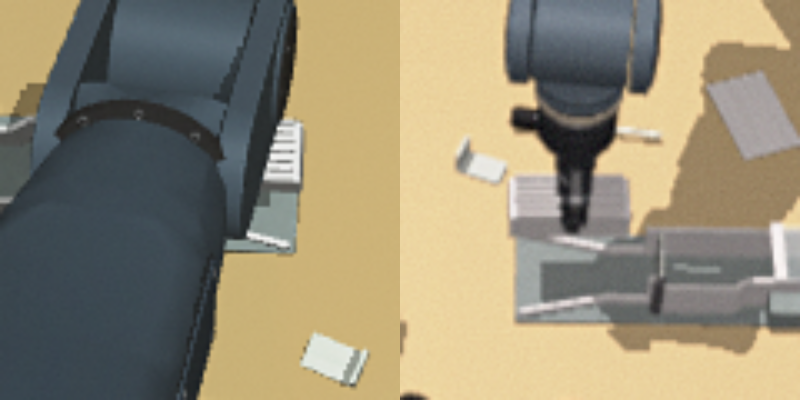

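Request:
carry_out([
  [3,0.1,0,-4,0],
  [3,0,0,-3,0],
  [3,0,0,-1.4,0],
  [3,0,0,-1,0],
  [3,0,0,0,0],
])

```text
clock: 10.28
tcp_pos: [0.5725, -0.0312, -0.0057]
tcp_rot: [-0.707, 0.707, -0.012, 0.012]
contact_force: [-0.6, 0.8, -5.0]
gripper_width: 0.571
```

```bash
python3 - <<'E'
from h import *
snap("scene","scene6")
b=cv2.imread("pics/scene6.png")
cv2.imwrite("pics/c8.png",cv2.resize(b[180:255,280:380],(800,600),interpolation=cv2.INTER_CUBIC))
E
```

```text
(no output)
```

View pics/c8.png

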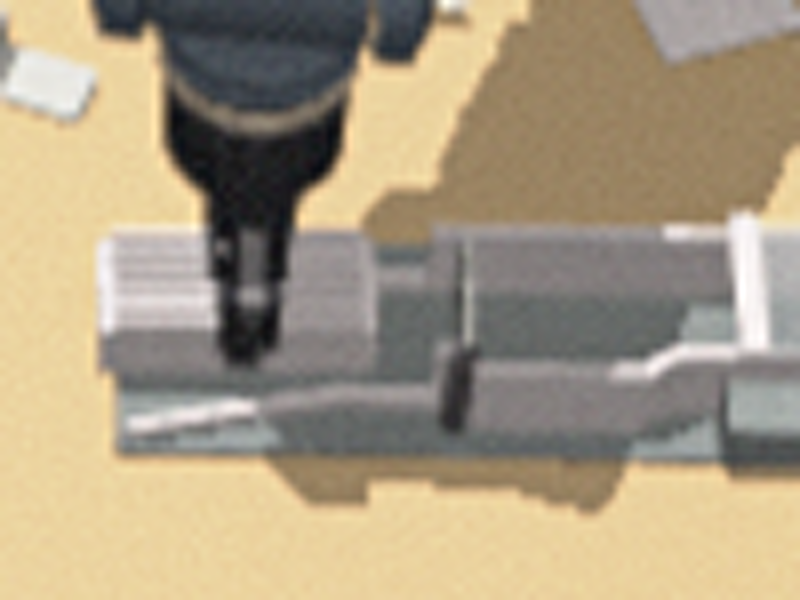

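```bash
python3 - <<'E'
from h import *
f=lambda r,c,z: ray("scene",(180+r/8,280+c/8),z)
print("neck far rail base",f(405,420,.006),"top",f(388,420,.016))
print("neck near rail top",f(268,400,.016))
print("housing front bottom",f(372,180,.0156),f(372,375,.0156), "top",f(330,180,.0516),f(330,375,.0516),f(237,240,.057))
print("wall top far",f(365,560,.052),"near",f(230,560,.052))
print("wall far base/recess",f(457,560,.006))
E
```

```text
neck far rail base [0.60940781 0.04751275 0.006     ] top [0.60696124 0.04691879 0.016     ]
neck near rail top [0.54438211 0.0423911  0.016     ]
housing front bottom [ 0.59680992 -0.05663811  0.0156    ] [0.59820077 0.02799723 0.0156    ] top [ 0.59838885 -0.05771791  0.0516    ] [0.59975866 0.02547981 0.0516    ] [ 0.55450917 -0.03037367  0.057     ]
wall top far [0.6189864  0.10280958 0.052     ] near [0.54974317 0.10890917 0.052     ]
wall far base/recess [0.63675515 0.10603918 0.006     ]
```

Request:
carry_out([
  [3,0,0,-0.5,0],
  [3,0,0,-0.3,0],
  [3,0,0,-0.1,0],
  [3,0,0,0,0],
])

```text
clock: 10.82
tcp_pos: [0.5724, -0.0309, -0.0148]
tcp_rot: [0.707, -0.707, 0.012, -0.012]
contact_force: [0.7, 0.5, -4.0]
gripper_width: 0.57
```

Request:
carry_out([
  [3,0,0,-0.1,0],
  [3,0,0,-0.1,0],
  [3,0,0,0,0],
])

```text
clock: 11.2
tcp_pos: [0.5726, -0.031, -0.0153]
tcp_rot: [-0.707, 0.707, -0.012, 0.012]
contact_force: [-7.7, 0.9, 14.6]
gripper_width: 0.566
```

Request:
carry_out([
  [3,0,0,0.1,0],
  [6.5,0,0,0.1,0],
  [6.5,0,0,0,0],
  [6.5,0,0,0,0],
  [7,0,0,3,0],
  [7,0,0,5,0],
  [0,0,-4,4,0],
  [0,0,-5,0,0],
  [0,0,0,0,0],
])

```text
clock: 12.32
tcp_pos: [0.5725, -0.1237, 0.1057]
tcp_rot: [-0.707, 0.707, -0.013, 0.014]
contact_force: [-0.2, 0.1, -0.3]
gripper_width: 0.183
```

```bash
python3 - <<'E'
from h import *
snap("scene","scene7");snap("top","top7")
a=cv2.imread("pics/top7.png");b=cv2.imread("pics/scene7.png")
cv2.imwrite("pics/c9.png",np.vstack([cv2.resize(a[165:220,190:300],(640,320)),cv2.resize(b[160:250,260:400],(640,411))])[:600*2])
E
```

```text
(no output)
```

View pics/c9.png

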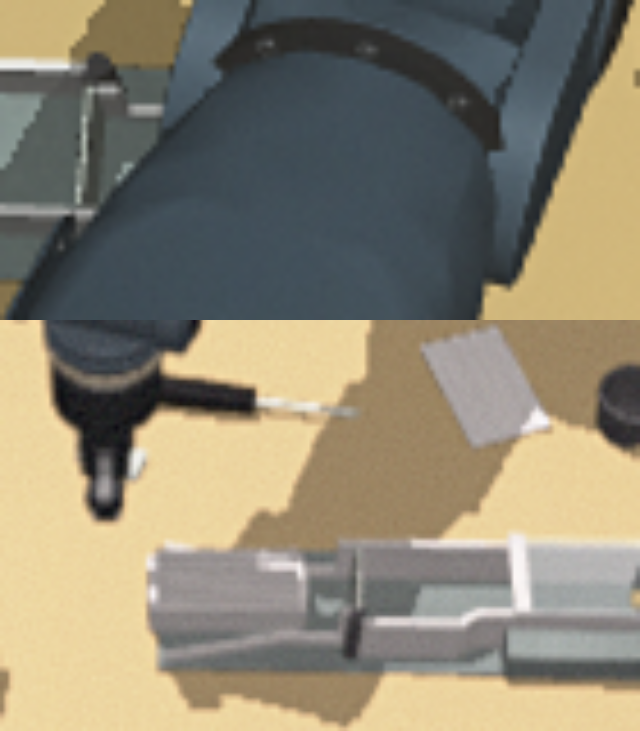

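Request:
carry_out([
  [0,-0.4,0,-4,0],
  [0,0,0,-4,0],
  [0,0,0,-2.5,0],
  [0,0,0,-1.3,0],
  [0,0,0,0,0],
])

```text
clock: 13.05
tcp_pos: [0.5682, -0.1203, -0.0132]
tcp_rot: [0.707, -0.707, 0.012, -0.011]
contact_force: [0.1, -0.4, 0.2]
gripper_width: -0.002
```

```bash
python3 - <<'E'
from h import *
snap("scene","scene8")
b=cv2.imread("pics/scene8.png")
cv2.imwrite("pics/c10.png",cv2.resize(b[175:250,260:360],(800,600),interpolation=cv2.INTER_CUBIC))
E
```

```text
(no output)
```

View pics/c10.png

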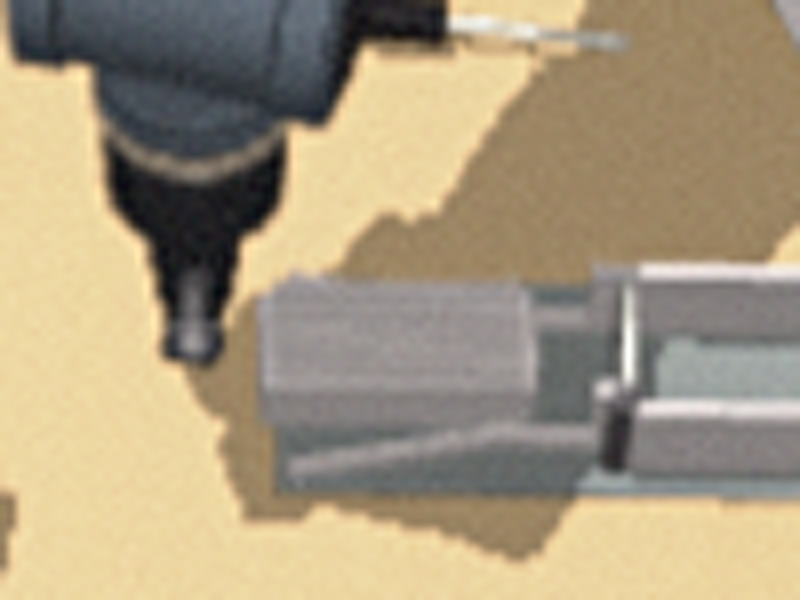

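Request:
carry_out([
  [0,0.04,1,0,0],
  [0,0.03,0.6,0,0],
  [0,0.03,0.6,0,0],
  [0,0.03,0.8,0,0],
  [0,0.03,0.8,0,0],
  [0,0.03,0.8,0,0],
  [0,0.03,0.8,0,0],
  [0,0.03,0.8,0,0],
  [0,0.03,0.8,0,0],
  [0,0.03,0.8,0,0],
])

```text
clock: 14.35
tcp_pos: [0.572, -0.0437, -0.0121]
tcp_rot: [-0.706, 0.708, -0.012, 0.012]
contact_force: [-0.1, -9.1, 4.0]
gripper_width: 0.003
```

```bash
python3 - <<'E'
from h import *
snap("scene","scene9")
b=cv2.imread("pics/scene9.png")
cv2.imwrite("pics/c11.png",cv2.resize(b[175:250,280:400],(800,500),interpolation=cv2.INTER_CUBIC))
E
```

```text
(no output)
```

View pics/c11.png

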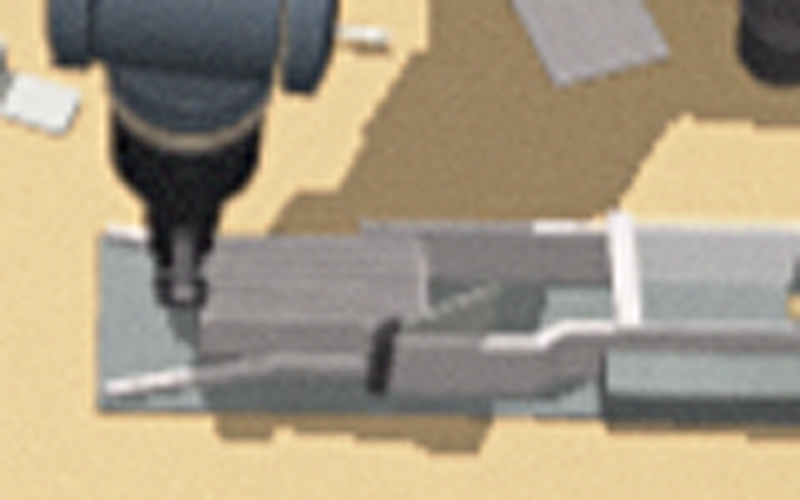

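Request:
carry_out([
  [0,0.03,0.9,0,0],
  [0,0.03,0.9,0,0],
  [0,0.03,0.9,0,0],
  [0,0.03,0.9,0,0],
  [0,0.03,0.9,0,0],
  [0,0.03,0.9,0,0],
  [0,0.03,0.9,0,0],
])

```text
clock: 15.28
tcp_pos: [0.574, 0.0197, -0.0121]
tcp_rot: [-0.707, 0.707, -0.012, 0.012]
contact_force: [-1.1, -7.6, 4.6]
gripper_width: 0.001
```

```bash
python3 - <<'E'
from h import *
snap("scene","scene10")
b=cv2.imread("pics/scene10.png")
cv2.imwrite("pics/c12.png",cv2.resize(b[175:250,300:420],(800,500),interpolation=cv2.INTER_CUBIC))
E
```

```text
(no output)
```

View pics/c12.png

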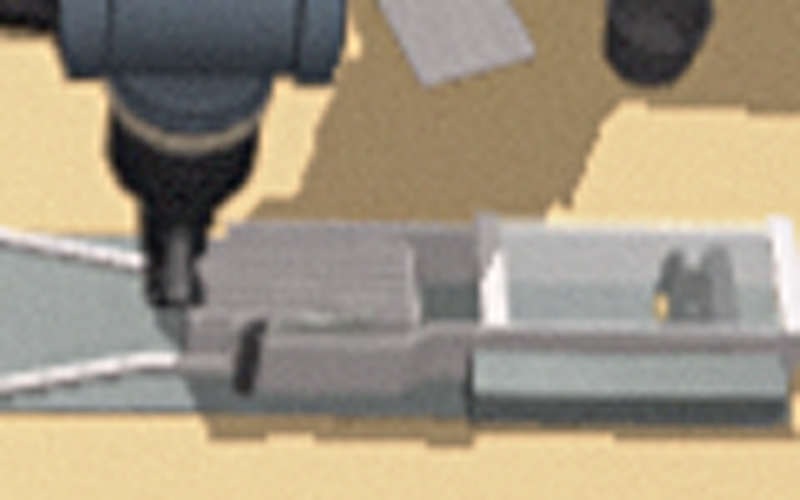

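Request:
carry_out([
  [0,0.03,0.8,0,0],
  [0,0.03,0.8,0,0],
  [0,0.03,0.8,0,0],
  [0,0.03,0.8,0,0],
  [0,0.03,0.8,0,0],
])

```text
clock: 15.95
tcp_pos: [0.5753, 0.0596, -0.0122]
tcp_rot: [-0.707, 0.707, -0.012, 0.012]
contact_force: [-1.5, -8.0, 6.0]
gripper_width: -0.003
```

```bash
python3 - <<'E'
from h import *
b=cv2.imread("pics/scene10.png")
for z in (.025,.03,.04): print(ray("scene",(221.2,398.7),z),ray("scene",(221.2,399.8),z))
print(robot.get_state()["contact_force"])
E
```

```text
[0.58654495 0.27818684 0.025     ] [0.58660972 0.28201989 0.025     ]
[0.58976146 0.27682264 0.03      ] [0.58982602 0.28064301 0.03      ]
[0.59619448 0.27409423 0.04      ] [0.59625861 0.27788927 0.04      ]
[-1.4708387  -7.95519014  5.99584942]
```

Request:
carry_out([
  [0,0.03,0.8,0,0],
  [0,0.03,0.8,0,0],
  [0,0.03,0.8,0,0],
  [0,0.03,0.8,0,0],
  [0,0.03,0.8,0,0],
  [0,0.03,0.8,0,0],
  [0,0.02,0.5,0,0],
])

```text
clock: 16.82
tcp_pos: [0.5771, 0.1126, -0.0123]
tcp_rot: [-0.707, 0.707, -0.012, 0.012]
contact_force: [-2.0, -7.9, 7.3]
gripper_width: 0.002
```

```bash
python3 - <<'E'
from h import *
snap("scene","scene11")
b=cv2.imread("pics/scene11.png")
cv2.imwrite("pics/c13.png",cv2.resize(b[175:250,310:430],(800,500),interpolation=cv2.INTER_CUBIC))
print(robot.get_state()["contact_force"])
E
```

```text
[-0.52166595 -5.0459544   2.64522092]
```

View pics/c13.png

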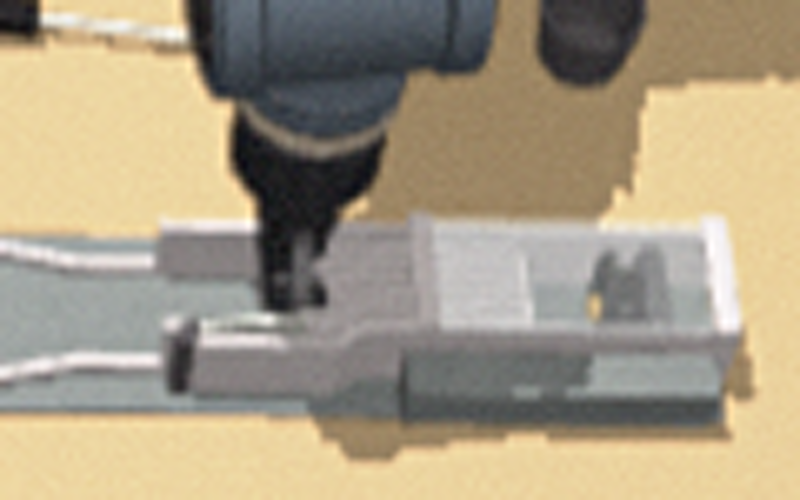

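Request:
carry_out([
  [0,0.01,0.4,0,0],
  [0,0.02,0.4,0,0],
  [0,0.01,0.4,0,0],
  [0,0.02,0.4,0,0],
])

```text
clock: 17.38
tcp_pos: [0.5777, 0.1285, -0.0124]
tcp_rot: [-0.707, 0.707, -0.012, 0.012]
contact_force: [-2.0, -8.0, 5.1]
gripper_width: 0.001
```

Request:
carry_out([
  [0,0.01,0.2,0,0],
  [0,0.01,0.2,0,0],
  [0,0,0.1,0,0],
])

```text
clock: 17.75
tcp_pos: [0.578, 0.1337, -0.0124]
tcp_rot: [-0.707, 0.707, -0.012, 0.012]
contact_force: [-0.8, -6.4, 4.6]
gripper_width: -0.001
```

Request:
carry_out([
  [0,0.01,0.1,0,0],
  [0,0,0.1,0,0],
  [0,0.01,0.1,0,0],
])

```text
clock: 18.12
tcp_pos: [0.5782, 0.1366, -0.0124]
tcp_rot: [-0.707, 0.707, -0.012, 0.012]
contact_force: [-1.2, -6.4, 3.8]
gripper_width: -0.002
```

```bash
python3 - <<'E'
from h import *
snap("scene","scene12")
b=cv2.imread("pics/scene12.png")
cv2.imwrite("pics/c14.png",cv2.resize(b[190:240,350:430],(800,500),interpolation=cv2.INTER_CUBIC))
print(robot.get_state()["contact_force"])
E
```

```text
[-1.18587153 -5.32856586  3.93396171]
```

View pics/c14.png

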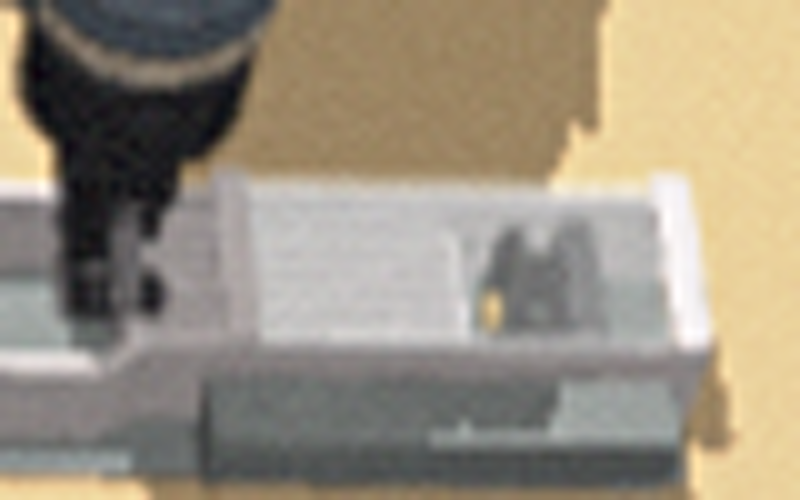

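Request:
carry_out([
  [0,0,0.1,0,0],
  [0,0.01,0.1,0,0],
  [0,0,0.1,0,0],
  [0,0.01,0.1,0,0],
])

```text
clock: 18.68
tcp_pos: [0.5784, 0.1406, -0.0124]
tcp_rot: [-0.707, 0.707, -0.012, 0.012]
contact_force: [1.0, -5.9, 4.8]
gripper_width: 0.002
```

Request:
carry_out([
  [0,0,0.1,0,0],
  [0,0.01,0.1,0,0],
  [0,0,0.1,0,0],
])

```text
clock: 19.05
tcp_pos: [0.5786, 0.1436, -0.0124]
tcp_rot: [-0.707, 0.707, -0.012, 0.012]
contact_force: [-0.2, -5.7, 3.6]
gripper_width: 0.002
```

Request:
carry_out([
  [0,0,0.1,0,0],
  [0,0.01,0.1,0,0],
])

```text
clock: 19.3
tcp_pos: [0.5786, 0.1456, -0.0124]
tcp_rot: [-0.707, 0.707, -0.012, 0.012]
contact_force: [0.5, -6.9, 5.1]
gripper_width: -0.003
```

Request:
carry_out([
  [0,0,0.1,0,0],
  [0,0.01,0.1,0,0],
])

```text
clock: 19.55
tcp_pos: [0.5787, 0.1475, -0.0124]
tcp_rot: [-0.707, 0.707, -0.012, 0.012]
contact_force: [-0.6, -6.2, 3.9]
gripper_width: -0.002
```

Request:
carry_out([
  [0,0,0.1,0,0],
])

```text
clock: 19.68
tcp_pos: [0.5787, 0.1485, -0.0124]
tcp_rot: [-0.707, 0.707, -0.012, 0.012]
contact_force: [-0.5, -6.3, 4.7]
gripper_width: 0.001
```

```bash
python3 - <<'E'
from h import *
snap("scene","scene13")
b=cv2.imread("pics/scene13.png")
cv2.imwrite("pics/c15.png",cv2.resize(b[190:240,350:430],(800,500),interpolation=cv2.INTER_CUBIC))
print(robot.get_state()["contact_force"])
E
```

```text
[-0.46781903 -6.41244163  4.36736229]
```

View pics/c15.png

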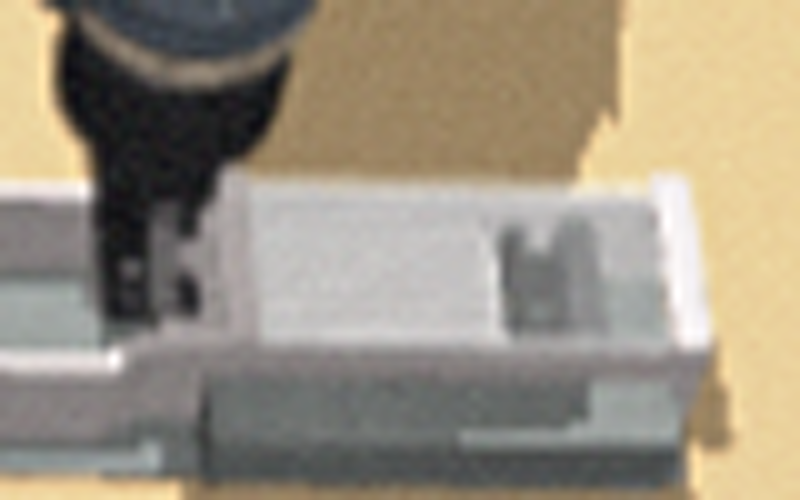

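Request:
carry_out([
  [0,0,0.1,0,0],
])

```text
clock: 19.85
tcp_pos: [0.5787, 0.1495, -0.0124]
tcp_rot: [-0.707, 0.707, -0.012, 0.012]
contact_force: [-0.8, -6.4, 3.9]
gripper_width: -0.003
```

Request:
carry_out([
  [0,0.01,0.1,0,0],
])

```text
clock: 19.98
tcp_pos: [0.5788, 0.1505, -0.0124]
tcp_rot: [-0.707, 0.707, -0.012, 0.012]
contact_force: [-0.5, -8.4, 3.9]
gripper_width: 0.001
```

Request:
carry_out([
  [0,0,0.1,0,0],
])

```text
clock: 20.1
tcp_pos: [0.5788, 0.1512, -0.0124]
tcp_rot: [-0.707, 0.707, -0.012, 0.012]
contact_force: [-0.1, -10.3, 4.5]
gripper_width: 0.002
```

Request:
carry_out([
  [0,0,0.1,0,0],
])

```text
clock: 20.23
tcp_pos: [0.5788, 0.1519, -0.0124]
tcp_rot: [-0.706, 0.708, -0.012, 0.012]
contact_force: [0.2, -12.5, 5.0]
gripper_width: 0.001
```

Request:
carry_out([
  [0,0,-0.1,0,0],
  [0,0,-0.2,0,0],
  [0,0,-0.3,0,0],
  [0,0,0,1,0],
  [0,0,0,3,0],
  [0,0,0,4,0],
  [0,0,0,5,0],
  [0,-3,-2,3,0],
  [0,-5,0,0,0],
  [0,-5,0,0,0],
  [0,-5,0,0,0],
  [0,0,0,0,0],
])

```text
clock: 21.72
tcp_pos: [0.396, 0.1271, 0.1478]
tcp_rot: [0.707, -0.707, 0.012, -0.012]
contact_force: [1.1, -0.1, -0.1]
gripper_width: 0.0
```

```bash
python3 - <<'E'
from h import *
snap("scene","scene14");snap("top","top14")
a=cv2.imread("pics/top14.png");b=cv2.imread("pics/scene14.png")
cv2.imwrite("pics/c16.png",np.vstack([cv2.resize(a[155:225,95:270],(700,280),interpolation=cv2.INTER_CUBIC),cv2.resize(b[185:245,280:430],(700,280),interpolation=cv2.INTER_CUBIC)]))
print(robot.get_state())
E
```

```text
{'clock': 21.825, 'joints': array([1.97378227e-01, 1.73708788e-01, 2.02039530e+00, 7.18442055e-05,
       9.45477447e-01, 2.31121632e-01]), 'qvel': array([-6.73681153e-03,  2.84722546e-02, -2.69315628e-02, -1.49968733e-03,
       -2.78767436e-03,  5.65331095e-05]), 'effort': array([ 4.28906316e-01, -3.73124135e+01, -2.39235198e+01,  1.39078152e-02,
        9.44305630e-02,  1.80449575e-02]), 'tcp_pos': array([0.39933596, 0.12729865, 0.14806615]), 'tcp_rot': array([ 0.70717685, -0.70683422,  0.01125397, -0.01263477]), 'contact_force': array([ 0.80628528, -0.17679067,  0.35758707]), 'wrist_torque': array([0.00166951, 0.0223942 , 0.04152448]), 'gripper_width': -0.001339638623502515}
```

View pics/c16.png

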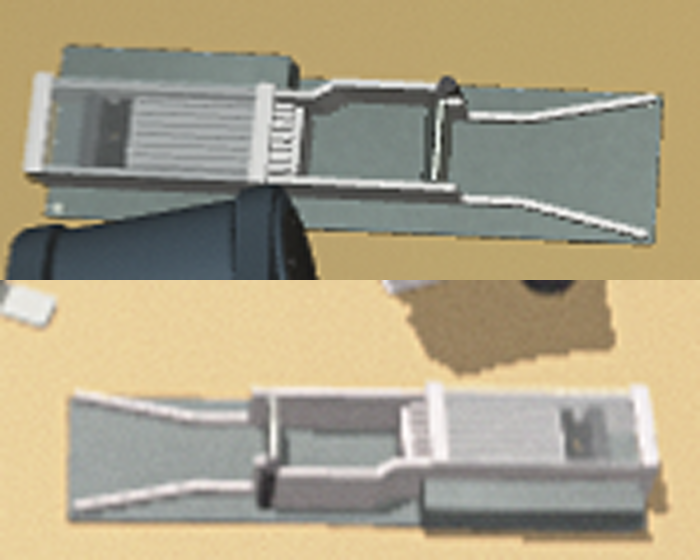

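View pics/scene14.png

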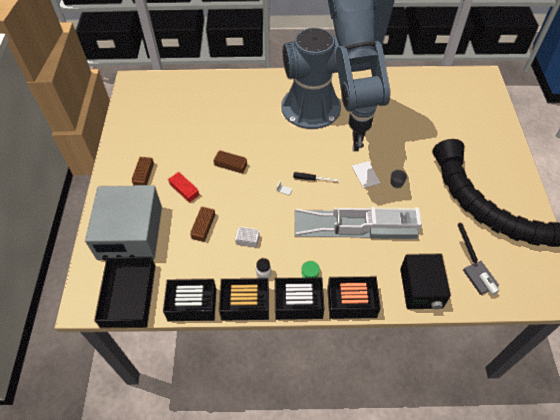

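Request:
carry_out([
  [0,0,0,0,0],
  [0,0,0,0,0],
  [0,0,0,0,0],
  [0,0,0,0,0],
])

```text
clock: 22.32
tcp_pos: [0.3988, 0.127, 0.1471]
tcp_rot: [-0.707, 0.707, -0.012, 0.012]
contact_force: [0.6, -0.3, 0.1]
gripper_width: -0.005
```

```bash
python3 - <<'E'
from h import *
a=cv2.imread("pics/scene0.png").astype(int);b=robot.get_image("scene")[:,:,::-1].astype(int)
cv2.imwrite("pics/end.png",b.astype(np.uint8))
d=(np.abs(a-b).max(2)>60).astype(np.uint8);d=cv2.morphologyEx(d,cv2.MORPH_OPEN,np.ones((2,2),np.uint8))
n,l,s,c=cv2.connectedComponentsWithStats(d)
for i in range(1,n):
    if s[i,4]>6: print(s[i],c[i].round())
print(robot.hand_in())
E
```

```text
[308   0  27  31 412] [321.  20.]
[324   0   4   4   8] [326.   2.]
[340   0  14  15 144] [347.   6.]
[365   0   4   5  11] [367.   2.]
[372   0  24   8 162] [384.   3.]
[419   0  42   7 216] [438.   2.]
[468   0  20   9 126] [476.   3.]
[322   3   3   3   7] [323.   4.]
[351   8  24  39 708] [363.  27.]
[453   9  16  29 261] [460.  23.]
[471   8  27  22 361] [486.  16.]
[479  26   8   2  16] [482.  26.]
[373  37  13   7  81] [379.  40.]
[ 333   38   91  169 5859] [374. 125.]
[469  43   5   7  22] [471.  46.]
[465  44   3   4   9] [466.  45.]
[284  46   8  34 139] [287.  63.]
[445  48  45  40 836] [469.  67.]
[348  50   3   3   8] [349.  51.]
[354  78   4   3  11] [355.  79.]
[297  82  13   8  38] [303.  86.]
[311  87   7   3  15] [314.  88.]
[ 391   86  110   68 2117] [448. 122.]
[324 127  20   7 107] [334. 130.]
[218 193  35  13 252] [235. 199.]
[367 214   6   7  27] [369. 218.]
[399 218   3   4  11] [400. 220.]
the job is handed in; nothing more can be done
None
```

The long housing is in the dock, pushed home against the end stop, and the job is handed in. It finished at about 22.4 s of the 53 s allowed.

- **Grasp:** The first grasp closed on nothing above the housing. The pictures showed the fingertips about 33 mm higher than the reported TCP, so I corrected for that. The second grasp held, with an opening of about 49 mm and a lifted weight of about 4.8 N.
- **Placing and pushing:** I laid the housing on the infeed, which briefly pressed it down with about 15 N. I then pushed it through the gate with the fingers shut.
- **End stop:** Pushing took a steady 6 N or so. It then rose at about 3 N per mm to 12.5 N, so the buffer was pressed by about 2 mm (7 mm crushes it). I stopped there, backed off and lifted clear.
- **Last checks:** The final pictures show the gate shut at its starting position, and the housing front against the buffer. The tool touches nothing. Comparing start and end pictures showed no moved bystanders, though the arm and its shadow hid part of that view.
- **Not confirmed directly:** The housing hides the plunger, so I judged it pressed from the force rise and the housing's position. I didn't measure how far the housing sprang back when I let go.

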